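# Cap the bath-oil flask and slide it home in its dovetail way

## Task

The bath-oil flask on the crate was left with its winged cap loose and pulled part-way out of its holder. Screw the cap down (clockwise, seen from above the cap) until it stops, and push the flask along its tapered dovetail way until it wedges fully home. Let go, and leave the lota, bowl, mug and mirror box where they stand.

Things in the scene. Friction and masses are not known exactly. Their poses are not given: they have to be found in the camera images.
- crate: Wooden crate lying on its side, used as a bath shelf: 360 x 860 x 150 mm (x, y, z), open toward +x. Fixed. Origin at the centre of its underside; its flat upper face is 150 mm above the origin.
- way: Aluminium holder fixed on the crate's upper face: base plate 130 (x) x 170 (y) x 6 mm with two undercut rails that close together toward +y and a cross bar at the +y end. Origin at the underside, below the middle of the flask when the flask is home. The flask slides home along this body's +y; z is up. Its rails stand 20 mm high.
- flask (a joint): How far the flask is out of its way, m: 0 = wedged home, up to 0.095; grows toward the way's -y. The slide drags about 5 N all along, stays where it is left and stops dead at 0, where the taper binds. Flask and dark steel foot are one piece and cannot lift, turn or tip.
- tab_top (a point): Middle of the upper edge of the push tab on the flask's foot: upright dark steel plate 56 (x) x 10 (y) mm, 56 mm high, top 75 mm above the way's origin. Axes as the way's. It stands 93 mm from the flask's middle toward -y, with 46 mm free between it and the flask's body. Its outer (-y) face, 5 mm from this point, is the one to push toward +y.
- cap (a joint): Turn of the screw cap, rad: 0 = screwed tight (hard stop), grows to 2.2 as it is unscrewed counter-clockwise seen from above the cap; it rises 2 mm per rad. About 0.12 N m of friction; it stays where it is left. The cap is captive and never comes off.
- cap_grip (a point): On the cap's axis, in its upright grip bar: white, 60 long, 16 thick, 30 mm high, on a black 64 mm disc 20 mm high. The point is 22 mm above the disc, 8 below the bar's top. Axes turn with the cap: x along the bar, y across it, z outward along the cap's axis, leaning 35 deg from vertical to the way's -x. When tight the bar lies in the way's x-z plane, its rim nose at the low (-x) side.
- lota: Bystander: loose copper-toned steel pot, 108 mm diameter, 102 mm high, origin at the centre of its underside.
- bowl: Bystander: loose red ceramic soap bowl, 104 mm diameter, 42 mm high, origin at the centre of its underside.
- mug: Bystander: loose steel mug, 80 mm diameter, 85 mm high, handle at its +y, origin at the centre of its underside.
- mirror_box: Bystander: fixed wooden box 70 x 130 x 130 mm with a mirror flap half open on its +x face (hinged at its upper edge; the flap reaches 102 mm toward +x of the origin). Origin at the centre of its underside.
- shoulder (a point): Centre of the flask body's flat upper face, 89 mm above the way's origin; axes as the way's. The steel body is 80 (x) x 84 (y) x 70 mm; from its top a low cone and a round neck, 50 mm diameter, lean toward the way's -x, 35 degrees (0.61 rad) from vertical, carrying the cap.

How it is judged:
By the outcome, as a careful person would: the job done as asked, in the order asked, and still so for the second after the job is handed in, with the robot touching nothing.
It also fails if it takes over 64 s, if anything falls off the work surface, if the arm or the gripper's body presses on something with over 40 N, if the wrist force passes 120 N, or if a joint passes its speed limit or range.

## Robot

A 7-joint arm with a two-finger parallel gripper is mounted at the origin on the work surface. World frame = base frame: x ahead of the robot, y to its left, z up, the work surface at z = 0. Lengths are in mm, angles in rad, forces in N, time in s.
With the tool pointing down it reaches from about 425 to 950 mm from the base axis. Payload 16.7 kg.
Tool frame: the origin (TCP) lies at the very end of the fingers, on their centre line; the grasp point (between the pads) lies 19 mm behind it; z points along the fingers, y is the direction in which the jaws open and shut (so a half turn about z gives the same grasp; the last joint's range is limited). The gripper opens to 94 mm and grips with 3 to 60 N. Pads are 16 mm wide; open, the fingers measure 119 mm over their backs; the gripper's body (75 mm by 177 mm) begins 78 mm behind the grasp point.
Start: joints at [-1.47, 0.426, 0.074, 1.606, -0.034, 1.111, -0.067], TCP at [167.527, 653.842, 205.467] pointing down, gripper open.
Joint ranges: [-2.85, 2.85], [-0.5, 2.14], [-1.23, 1.37], [0.21, 2.46], [-1.02, 4.16], [0.16, 2.05], [-2.73, 2.73]. Speed limits (rad/s): [1.89, 1.89, 2.39, 2.39, 3.01, 3.01, 3.01].

## Interface

Orientations are given as [roll, pitch, yaw] about the fixed x, y, z axes, in that order (R = Rz(yaw) Ry(pitch) Rx(roll)).
In Python, from station import bot gives the robot as it stands. The module is installed in compiled form; this text tells all that it offers.
- The arm moves only by the tool carry_out, never from a script. Its argument "steps" is a list of rows, each a list of 7 numbers: the turn, a rotation vector about the tool's x, y, z in rad, then the shift along the tool's x, y, z in cm, then the opening, from 0 (shut) to 1 (fully open). A call has 1 to 8 rows; each row shifts and turns the pose as measured when the row begins, along the tool's axes as they then stand; what a row does not reach is not made up. A row lasts 1/10 s, in which the tool goes at most 50 mm and 8.59 degrees, less where a joint would pass 70% of its speed; a pose out of reach is approached as far as the arm can. A call is refused whole if a number of a shift passes 5 or a number of a turn 0.15, either way. A call with a gripper value outside its range is refused whole. The fingers move at their own pace and stop on an object; "force" is the grip in N (left out, the last holds). Time passes only in rows, so rows that do not move let the fingers close. It gives the time, the measured TCP pose, the force and the opening at its end, in the units of the state.
- bot.sense(): the state, without advancing time (a new reading comes with each control period).
- bot.camera(name): name is "scene" or "top"; returns the picture (420x560x3 uint8, red, green, blue); there is no depth.
- bot.get_calibration(name): a dict with "fx", "fy", "cx", "cy" (pixels), "dist_coeffs" ([k1, k2, p1, p2, k3] as OpenCV has them; the pictures are not rectified), "rvec" (rotation vector, rad) and "tvec" (3), from world to camera coordinates, as OpenCV has them. Camera axes: x right, y down, z forward; pixel columns grow to the right and rows downward; lengths in mm; the calibration is good to about 2 mm. A picture is of the moment at which its call begins. get_calibration takes no time and is no camera call.
- bot.job_done(): hands the job in, once; it reports no verdict.
Trained networks look in the newest picture that a camera, given by its name, has taken for a name from the list of things; names that differ only in an ending like _2 or _b are one class to them, and where a whole thing is asked for, a point or a joint stands for the part that bears it (a point fixed in the world has none). Each returns a list of dicts, best first, with "score" (0 to 1); they miss things now and then, are a little off and sometimes report something else, mostly with a low value. They report only what shows in the picture. A call takes as long as a camera call.
- bot.look_for(name, camera): "bbox" ([left, top, width, height] in pixels, round what is visible of it).
The state is a dict: "t": time; "joints": joint angles; "joint_velocities": joint speeds; "joint_efforts": joint torques, N m; "position": TCP position; "tcp_rot": TCP orientation; "ft_force": force on the tool from outside, world axes, zero at the start; "torque": the same for the moment, N m; "grip_width": finger opening in mm.
Only numpy, scipy, OpenCV 4.12 (cv2) and the standard library are available. Lean on these libraries where they do the work, as an engineer would, in place of code of your own. Each camera call takes 0.05 s, during which the arm holds its last target.

## Working session

There is one attempt and no reset: what is moved stays moved. The work goes in short steps, Python scripts to look and compute and a tool call to move; the robot and the scene stay as the last step left them, time stands still between calls to the robot, and variables do not carry over. Pictures are saved under pics/ and viewed, and the job is handed in when it is done.

Besides the shell and the picture viewer there is one more tool, called after "Emit:" as name(argument=value, ...), one argument or row to a line, values as JSON. carry_out: Moves the arm, as the interface text tells. Its arguments: {"type":"object","properties":{"steps":{"type":"array"},"force":{"type":"number"}},"required":["steps"]}

```bash
mkdir -p pics; ls
python3 - <<'E'
from station import bot
import cv2
print(bot.sense())
for c in ("scene","top"):
    im=bot.camera(c); cv2.imwrite(f"pics/{c}0.png",im[:,:,::-1])
    print(c,bot.get_calibration(c))
    for n in ("way","flask","tab_top","cap","cap_grip","shoulder","lota","bowl","mug","mirror_box","crate"):
        r=bot.look_for(n,c); print(n,[(d['bbox'],round(d['score'],2)) for d in r[:2]])
print(bot.sense()['t'])
E
```

```text
pics
{'t': 0.0, 'joints': array([-1.46949739,  0.42669806,  0.07382636,  1.60660844, -0.0341352 ,
        1.11080778, -0.06713948]), 'joint_velocities': array([-1.55108734e-03, -9.72568586e-04,  6.49476892e-05, -1.69046969e-03,
       -1.52516359e-03,  1.02216928e-05, -1.52104144e-03]), 'joint_efforts': array([-2.06950586e-03, -9.35834527e+01,  3.66539665e+00, -4.54233563e+01,
       -4.89483622e-02,  1.98682852e-02,  9.81943299e-05]), 'position': array([167.41408902, 653.45150569, 204.79688459]), 'tcp_rot': array([-3.14032998e+00,  4.93638646e-05,  2.89072925e+00]), 'ft_force': array([ 0.13257457, -1.14690449, -0.02041776]), 'torque': array([-0.02623105, -0.03811466, -0.00617754]), 'grip_width': 93.82192189381175}
scene {'fx': 460.5746911125032, 'fy': 460.5746911125032, 'cx': 274.95415982578777, 'cy': 207.3662744866531, 'dist_coeffs': array([-0.15979813,  0.        ,  0.        ,  0.        ,  0.        ]), 'rvec': array([ 2.40134491,  0.69815226, -0.21647087]), 'tvec': array([-482.21800884, -129.39419223, 1347.05908485])}
way [([236.1, 141.1, 91.5, 108.8], 0.87)]
flask [([231.2, 14
[... 623 characters left out ...]
1489132,  0.        ,  0.        ,  0.        ,  0.        ]), 'rvec': array([ 2.16982917, -2.11336641,  0.14763098]), 'tvec': array([  16.93290373,  586.9460278 , 1284.8709678 ])}
way [([230.4, 188.4, 85.6, 47.4], 0.97)]
flask [([263.4, 196.6, 53.2, 37.8], 0.93)]
tab_top [([261.3, 197.3, 56.1, 37.9], 0.97), ([265.5, 207.5, 28.3, 25.5], 0.29)]
cap [([262.7, 207.4, 29.1, 27.3], 0.96)]
cap_grip [([270.4, 207.7, 19.9, 28.0], 0.93)]
shoulder [([259.5, 196.2, 56.8, 38.5], 0.74)]
lota [([387.8, 243.5, 40.9, 38.7], 0.77)]
bowl [([393.9, 185.2, 30.4, 32.9], 0.75)]
mug [([134.5, 222.3, 34.7, 31.8], 0.88)]
mirror_box [([140.9, 146.8, 57.7, 46.9], 0.74)]
crate [([133.9, 148.7, 303.5, 149.6], 0.73)]
1.2
```

Run:
```python
import cv2
a=cv2.imread("pics/scene0.png");b=cv2.imread("pics/top0.png")
cv2.imwrite("pics/s1.png",cv2.resize(a[120:270,200:400],None,fx=4,fy=4,interpolation=cv2.INTER_CUBIC))
cv2.imwrite("pics/t1.png",cv2.resize(b[170:270,210:340],None,fx=6,fy=6,interpolation=cv2.INTER_CUBIC))
```

```text
(no output)
```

View pics/scene0.png

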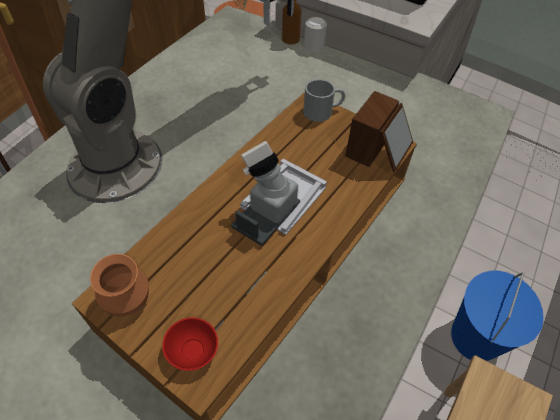

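View pics/top0.png

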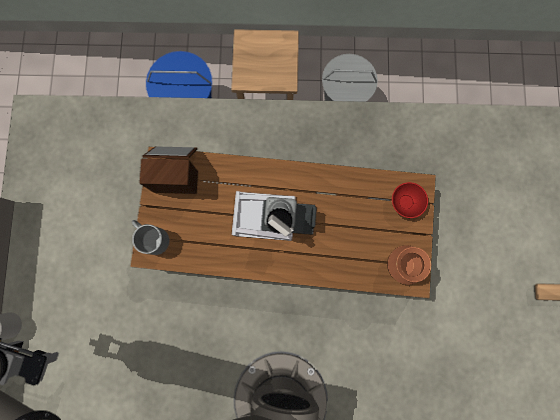

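```bash
echo
```

```text
(no output)
```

View pics/s1.png

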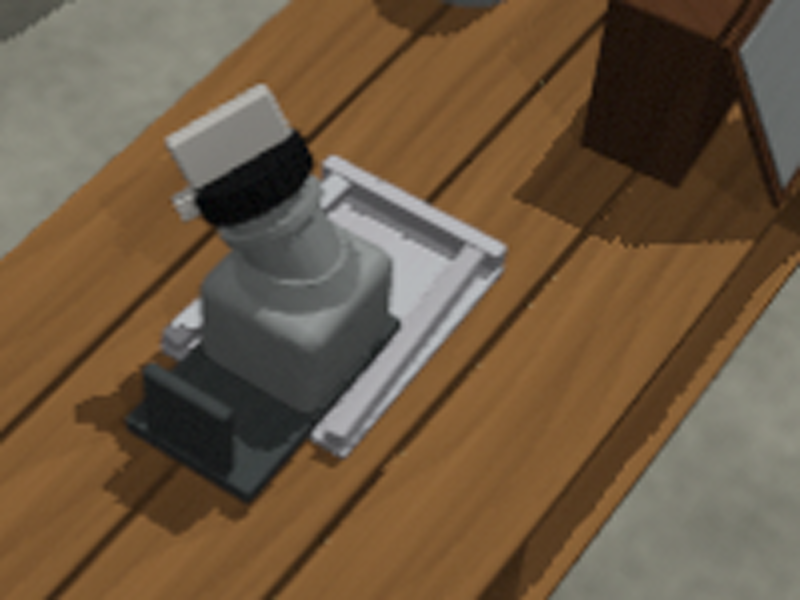

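View pics/t1.png

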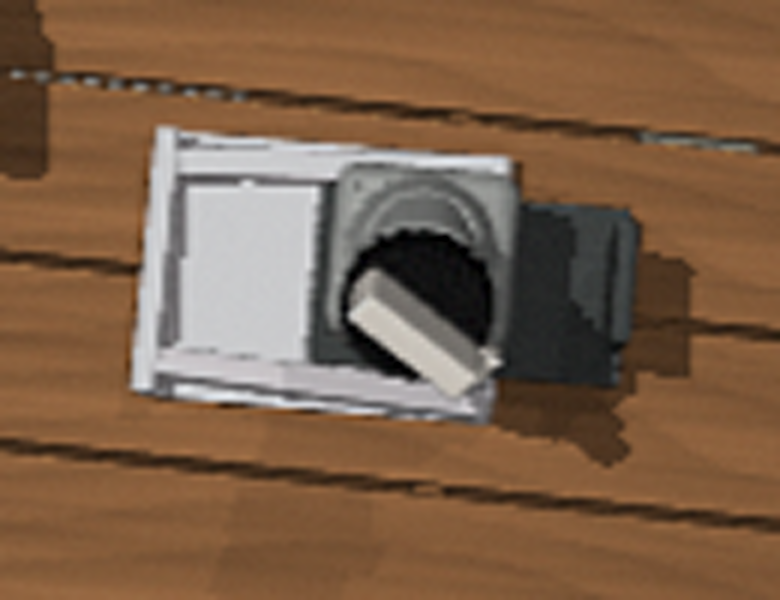

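Run:
```python
import cv2
a=cv2.imread("pics/scene0.png");b=cv2.imread("pics/top0.png")
def crop(im,x,y,w,h,f,n):
    o=cv2.resize(im[y:y+h,x:x+w],None,fx=f,fy=f,interpolation=cv2.INTER_CUBIC)
    for i in range(0,w,5): cv2.putText(o,str(x+i),(i*f,8),0,.3,(0,255,255),1); cv2.line(o,(i*f,10),(i*f,14),(0,255,255),1)
    for i in range(0,h,5): cv2.putText(o,str(y+i),(0,i*f+4),0,.3,(0,255,255),1)
    cv2.imwrite(n,o)
crop(a,238,138,45,42,14,"pics/s2.png")
crop(b,258,198,45,36,16,"pics/t2.png")
crop(a,228,205,55,42,14,"pics/s3.png")
```

```text
(no output)
```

View pics/s2.png

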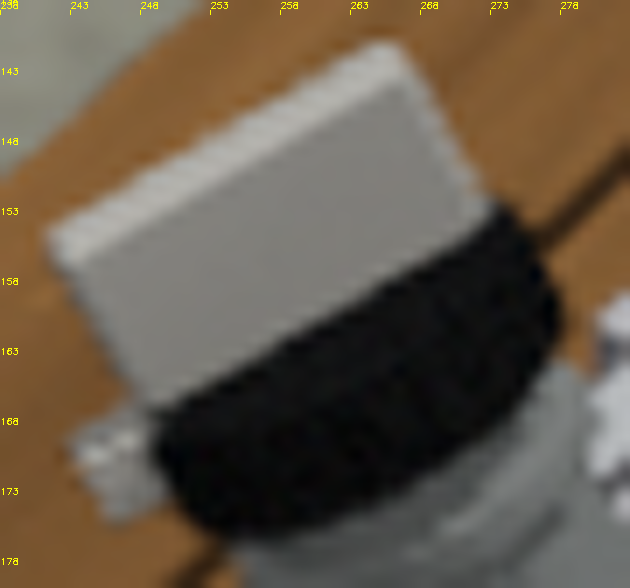

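View pics/t2.png

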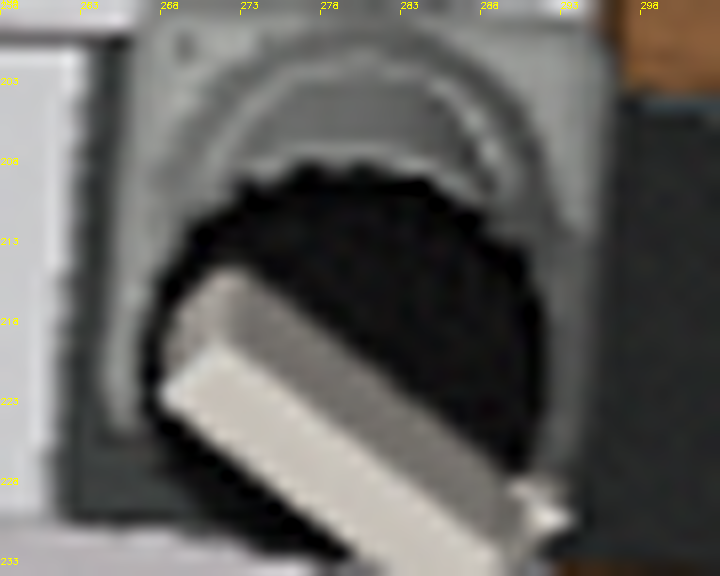

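View pics/s3.png

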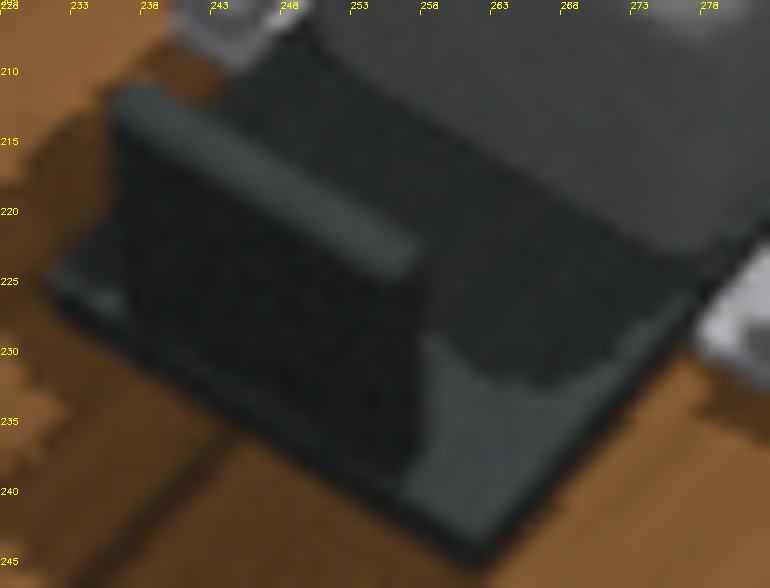

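```bash
cat > fit.py <<'E'
import numpy as np,cv2
from scipy.optimize import least_squares
from station import bot
C={c:bot.get_calibration(c) for c in("scene","top")}
def proj(c,P):
    k=C[c];K=np.array([[k['fx'],0,k['cx']],[0,k['fy'],k['cy']],[0,0,1]])
    return cv2.projectPoints(np.array(P,float).reshape(-1,1,3),k['rvec'],k['tvec'],K,k['dist_coeffs'])[0][:,0]
a=np.radians(35);n=np.array([-np.sin(a),0,np.cos(a)]);e0=np.array([-np.cos(a),0,-np.sin(a)])
def axes(q):
    R=cv2.Rodrigues(n*q)[0];e=R@e0;return e,np.cross(n,e)
E
cat > f1.py <<'E'
from fit import *
def px(off,f,p): return [off[0]+(p[0]+.5)/f-.5, off[1]+(p[1]+.5)/f-.5]
S2=((238,138),14);T2=((258,198),16);S3=((228,205),14);T1=((210,170),6);S1=((200,120),4)
bar=[ # cam,(se,sf,h),px
('scene',(1,-1,8),px(*S2,(47,235))),('scene',(1,1,8),px(*S2,(72,268))),('scene',(-1,1,8),px(*S2,(410,78))),('scene',(-1,-1,8),px(*S2,(385,40))),
('scene',(1,1,-22),px(*S2,(150,412))),('scene',(-1,1,-22),px(*S2,(492,208))),
('top',(-1,1,8),px(*T2,(217,345))),('top',(-1,-1,8),px(*T2,(163,392))),('top',(1,1,8),px(*T2,(497,548))),('top',(-1,1,-22),px(*T2,(232,265))),('top',(1,1,-22),px(*T2,(512,478)))]
tab=[('scene',(-28,-5,0),px(*S3,(115,118))),('scene',(-28,5,0),px(*S3,(150,85))),('scene',(28,5,0),px(*S3,(418,238))),('scene',(28,-5,0),px(*S3,(395,280))),('scene',(28,-5,-56),px(*S3,(405,492))),('scene',(-28,-5,-56),px(*S3,(130,310)))]
way=[('top',(65,0,'a'),px(*T1,(157,127))),('top',(-65,0,'a'),px(*T1,(132,390))),('scene',(-65,0,'a'),px(*S1,(332,155))),('scene',(65,0,'a'),px(*S1,(505,250))),
('top',(65,-170,'b'),px(*T1,(520,158))),('top',(-65,-170,'b'),px(*T1,(488,422)))]
def model(p):
    x,y,yaw,q,L,d,yw,ha,hb,zt=p[:10]
    Rz=cv2.Rodrigues(np.array([0,0,yaw]))[0];o=np.array([x,y,zt]) # way frame origin, at flask middle (moved)
    e,f=axes(q);sh=np.array([0,0,89.]);g=sh+L*n
    pts=[]
    for c,(se,sf,h),u in bar: pts.append((c,g+30*se*e+8*sf*f+h*n,u))
    for c,(X,Y,h),u in tab: pts.append((c,np.array([X,Y-93,75+h]),u))
    for c,(X,Y,h),u in way: pts.append((c,np.array([X,Y+yw,ha if h=='a' else hb]),u))
    return [(c,Rz@P+o,u) for c,P,u in pts],Rz@g+o,Rz@(np.array([0,-93,75]))+o
def res(p):
    r=[]
    for c,P,u in model(p)[0]: r+=list(proj(c,P)[0]-u)
    return np.array(r+[(p[7]-13)/10,(p[8]-13)/10,(p[9]-150)/2,0.01*p[5]])
s=least_squares(res,[600,0,0,.9,80,0,150,15,15,150],loss='soft_l1')
np.set_printoptions(suppress=True,precision=2)
print(s.x, s.cost);print(s.fun[:-4].reshape(-1,2))
m=model(s.x);print("grip",m[1],"tab",m[2])
E
python3 f1.py
```

```text
[550.93  16.92  -0.06  13.49  85.28   0.   130.75  18.01   7.75 150.72] 15.718741557469802
[[-0.9   0.44]
 [-1.79  0.51]
 [-0.53 -0.3 ]
 [-0.03  0.2 ]
 [-0.39  1.93]
 [ 0.27  2.34]
 [-0.01  0.39]
 [-0.84  1.62]
 [ 0.5   2.06]
 [-0.2  -0.14]
 [-0.14  0.63]
 [-0.45 -1.56]
 [ 0.01 -2.26]
 [ 2.15 -0.42]
 [ 0.87 -0.23]
 [ 0.6  -0.31]
 [-0.15  0.07]
 [ 0.8  -1.43]
 [ 0.36 -0.65]
 [ 0.08  0.23]
 [ 1.57  0.21]
 [-1.32 -0.95]
 [ 0.34 -0.5 ]]
grip [502.11  19.91 309.57] tab [545.24 -75.9  225.72]
```

```bash
cat >> f1.py <<'E'
print('---- v2')
def model2(p):
    m,g,t=model(p); return m
def res2(p):
    x,y,yaw=p[:3];Rz=cv2.Rodrigues(np.array([0,0,yaw]))[0]
    r=[]
    off={'scene':p[11:14],'top':p[14:17]}
    for i,(c,P,u) in enumerate(model(p[:10])[0]):
        if i<len(bar): P=P+Rz@np.array([p[10],0,0])
        r+=list(proj(c,P+off[c])[0]-u)
    return np.array(r+[(p[7]-13)/10,(p[8]-13)/10,(p[9]-150)/.5,0.01*p[5],p[10]/5]+list(p[11:17]/2))
s.x[3]-=4*np.pi
s2=least_squares(res2,list(s.x)+[0]*7,loss='soft_l1')
print(s2.x,s2.cost);print(s2.fun[:46].reshape(-1,2))
x,y,yaw=s2.x[:3];Rz=cv2.Rodrigues(np.array([0,0,yaw]))[0]
m=model(s2.x[:10]);print("grip",m[1]+Rz@[s2.x[10],0,0],"tab",m[2])
np.save('p.npy',s2.x)
import json
for c,f,nm in(('scene',2.5,'scene0'),):
  pass
def draw(c,f,x0,y0,w,h):
    im=cv2.imread(f"pics/{c}0.png")[y0:y0+h,x0:x0+w];o=cv2.resize(im,None,fx=f,fy=f,interpolation=cv2.INTER_CUBIC)
    off={'scene':s2.x[11:14],'top':s2.x[14:17]}
    p=s2.x;e,ff=axes(p[3]);O=np.array([x,y,p[9]])
    g=np.array([p[10],0,89])+p[4]*n
    W=lambda P:O+Rz@np.array(P,float)+off[c]
    def ln(P,col,cl=True):
        q=proj(c,[W(a) for a in P]);q=((q-[x0,y0]+.5)*f).astype(int);cv2.polylines(o,[q],cl,col,1)
    for h_ in(8,-22): ln([g+30*a*e+8*b*ff+h_*n for a,b in((1,1),(1,-1),(-1,-1),(-1,1))],(0,255,0))
    for h_ in(-22,-42): ln([g+h_*n+32*(np.cos(t)*e+np.sin(t)*ff) for t in np.linspace(0,6.28,40)],(0,0,255))
    ln([(a*40,b*42,89) for a,b in((1,1),(1,-1),(-1,-1),(-1,1))],(255,0,0))
    ln([(a*40,b*42,19) for a,b in((1,1),(1,-1),(-1,-1),(-1,1))],(255,0,0))
    for h_ in(75,19): ln([(a*28,-93+b*5,h_) for a,b in((1,1),(1,-1),(-1,-1),(-1,1))],(0,255,255))
    for h_ in(0,6): ln([(a*65,p[6]+b,h_) for a,b in((1,0),(1,-170),(-1,-170),(-1,0))],(255,0,255))
    cv2.imwrite(f"pics/ov_{c}.png",o)
draw('scene',6,225,135,110,115);draw('top',8,225,185,95,60)
E
python3 f1.py | sed -n '/v2/,$p'
```

```text
---- v2
[549.4   16.64  -0.06   0.93  91.37   0.   131.48  18.48  10.92 149.95
   6.56   0.27  -0.18  -0.78  -0.27   0.18  -0.13] 11.577596970313909
[[-0.5  -0.06]
 [-1.32 -0.01]
 [-0.02 -0.99]
 [ 0.4  -0.47]
 [ 0.13  1.44]
 [ 0.82  1.68]
 [ 0.08 -0.25]
 [-0.72  1.03]
 [ 0.8   1.33]
 [-0.13 -0.79]
 [ 0.12 -0.1 ]
 [-0.92 -1.12]
 [-0.47 -1.82]
 [ 1.68 -0.05]
 [ 0.43  0.14]
 [ 0.17  0.02]
 [-0.6   0.47]
 [ 0.47 -0.65]
 [ 0.2   0.16]
 [-0.51  0.24]
 [ 1.    0.06]
 [-1.6  -0.56]
 [ 0.23  0.01]]
grip [503.63  19.27 313.79] tab [544.06 -76.2  224.95]
```

View pics/ov_scene.png

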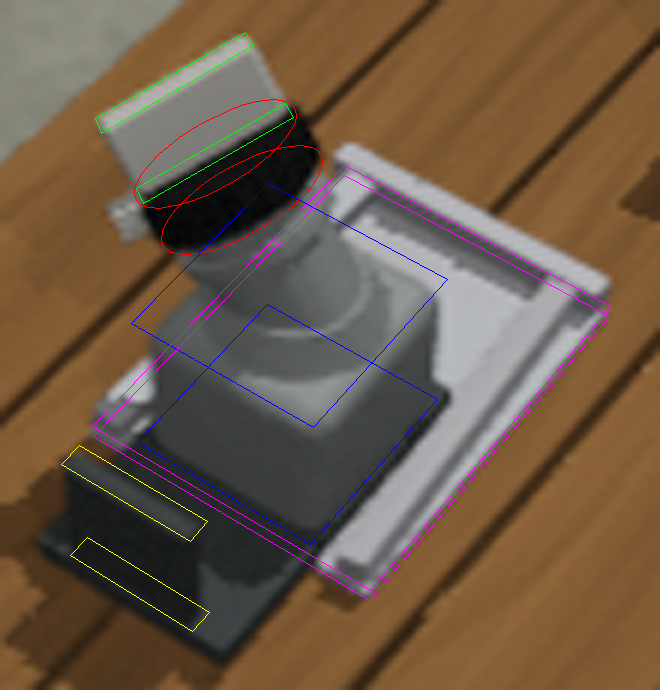

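View pics/ov_top.png

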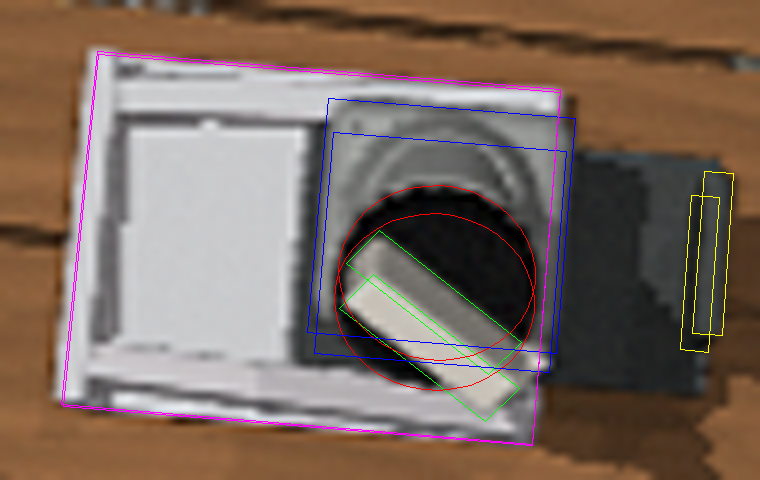

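```bash
cat > plan.py <<'E'
import sys,numpy as np
from scipy.spatial.transform import Rotation as R
from fit import *
from station import bot
p=np.load('p.npy');yaw=p[2];RZ=R.from_euler('z',yaw).as_matrix()
GRIP=np.array([503.6,19.3,313.8])   # at q=.93
N=RZ@n
def capR(q,sgn=1):
    e,f=axes(q);z=-N;y=sgn*(RZ@f);x=np.cross(y,z);return R.from_matrix(np.c_[x,y,z])
def plan(pos,Rt,nmax=8,step=45,ang=.14):
    s=bot.sense();P=s['position'];Rc=R.from_euler('xyz',s['tcp_rot'])
    rv=(Rc.inv()*Rt).as_rotvec();D=np.array(pos)-P
    k=max(1,int(np.ceil(max(np.linalg.norm(D)/step,np.linalg.norm(rv)/ang))))
    print('t',round(s['t'],2),'pos',P.round(1),'rot',s['tcp_rot'].round(3),'F',s['ft_force'].round(1),'T',s['torque'].round(2),'w',round(s['grip_width'],1),'q',s['joints'].round(2))
    print('need',D.round(1),'rv',rv.round(3),'rows',k)
    for i in range(min(k,nmax)):
        Ri=Rc*R.from_rotvec(rv*i/k); sh=Ri.inv().apply(D/k)/10
        print((rv/k).round(3).tolist()+sh.round(2).tolist())
down=lambda yw:R.from_euler('xyz',[np.pi,0,yw])
E
python3 - <<'E'
from plan import *
for q in(.93,0):
  for s in(1,-1): print(q,s,capR(q,s).as_matrix().round(2).tolist(),capR(q,s).as_euler('xyz').round(2))
print(GRIP-15*N, GRIP+85*N)
print((capR(.93,1).inv()*down(np.pi/2)).magnitude(),(capR(.93,-1).inv()*down(np.pi/2)).magnitude())
E
```

```text
0.93 1 [[0.53, 0.62, 0.57], [0.77, -0.63, -0.03], [0.34, 0.46, -0.82]] [ 2.63 -0.35  0.96]
0.93 -1 [[-0.53, -0.62, 0.57], [-0.77, 0.63, -0.03], [-0.34, -0.46, -0.82]] [-2.63  0.35 -2.18]
0 1 [[0.82, -0.06, 0.57], [-0.05, -1.0, -0.03], [0.57, -0.0, -0.82]] [ 3.14 -0.61 -0.06]
0 -1 [[-0.82, 0.06, 0.57], [0.05, 1.0, -0.03], [-0.57, 0.0, -0.82]] [-3.14  0.61  3.08]
[512.18947141  18.8063252  301.51271934] [454.92632869  22.09749053 383.42792376]
0.919387541892931 2.476979237353284
```

Emit:
carry_out(
  steps=[
    [0,0,0,0,0,-5,1],
    [0,0,0,0,0,-5,1],
    [0,0,0,0,0,-5,1],
    [0,0,0,0,0,-5,1],
    [0,0,0,0,0,-5,1],
  ],
)

```text
t: 1.7
position: [166.9, 651.2, 452.3]
tcp_rot: [-3.129, 0.001, 2.891]
ft_force: [0.3, 0.9, 0.2]
grip_width: 94.1
```

Run:
```python
from plan import *
plan([420,400,460],down(2.33))
```

```text
t 1.7 pos [166.9 651.2 452.3] rot [-3.129e+00  1.000e-03  2.891e+00] F [0.3 0.9 0.2] T [ 0.07 -0.02 -0.02] w 94.1 q [-1.48  0.33  0.1   1.23 -0.03  1.6  -0.07]
need [ 253.1 -251.2    7.7] rv [-0.012  0.005  0.561] rows 8
[-0.002, 0.001, 0.07, -3.84, -2.26, -0.06]
[-0.002, 0.001, 0.07, -3.99, -1.98, -0.07]
[-0.002, 0.001, 0.07, -4.12, -1.7, -0.07]
[-0.002, 0.001, 0.07, -4.23, -1.41, -0.08]
[-0.002, 0.001, 0.07, -4.32, -1.11, -0.08]
[-0.002, 0.001, 0.07, -4.39, -0.8, -0.09]
[-0.002, 0.001, 0.07, -4.43, -0.49, -0.09]
[-0.002, 0.001, 0.07, -4.45, -0.18, -0.09]
```

Emit:
carry_out(
  steps=[
    [0,0,0.07,-3.8,-2.3,-0.1,1],
    [0,0,0.07,-4,-2,-0.1,1],
    [0,0,0.07,-4.1,-1.7,-0.1,1],
    [0,0,0.07,-4.2,-1.4,-0.1,1],
    [0,0,0.07,-4.3,-1.1,-0.1,1],
    [0,0,0.07,-4.4,-0.8,-0.1,1],
    [0,0,0.07,-4.4,-0.5,-0.1,1],
    [0,0,0.07,-4.4,-0.2,-0.1,1],
  ],
)

```text
t: 2.5
position: [420.6, 395.9, 469.7]
tcp_rot: [3.141, -0.002, 2.321]
ft_force: [0.7, 0.8, -0.1]
grip_width: 94.2
```

Run:
```python
from plan import *
plan([470,160,450],down(1.7))
```

```text
t 2.5 pos [420.6 395.9 469.7] rot [ 3.141e+00 -2.000e-03  2.321e+00] F [ 0.7  0.8 -0.1] T [-0.03 -0.02 -0.01] w 94.2 q [-1.16  0.14  0.34  1.44 -0.05  1.57 -0.07]
need [  49.4 -235.9  -19.7] rv [-0.    -0.002  0.621] rows 6
[-0.0, -0.0, 0.104, -3.44, -2.08, 0.32]
[-0.0, -0.0, 0.104, -3.63, -1.71, 0.32]
[-0.0, -0.0, 0.104, -3.79, -1.33, 0.32]
[-0.0, -0.0, 0.104, -3.91, -0.93, 0.32]
[-0.0, -0.0, 0.104, -3.98, -0.52, 0.33]
[-0.0, -0.0, 0.104, -4.02, -0.11, 0.33]
```

Emit:
carry_out(
  steps=[
    [0,0,0.1,-3.4,-2.1,0.3,1],
    [0,0,0.1,-3.6,-1.7,0.3,1],
    [0,0,0.1,-3.8,-1.3,0.3,1],
    [0,0,0.1,-3.9,-0.9,0.3,1],
    [0,0,0.1,-4,-0.5,0.3,1],
    [0,0,0.1,-4,-0.1,0.3,1],
  ],
)

```text
t: 3.1
position: [473.2, 149.9, 450.7]
tcp_rot: [3.141, -0.003, 1.694]
ft_force: [1.2, 0.4, 0.2]
grip_width: 94.3
```

Run:
```python
from plan import *
plan(GRIP+75*N,capR(.93))
```

```text
t 3.1 pos [473.2 149.9 450.7] rot [ 3.141e+00 -3.000e-03  1.694e+00] F [1.2 0.4 0.2] T [-0.05 -0.03 -0.03] w 94.3 q [-0.97 -0.03  0.53  1.64  0.01  1.53 -0.32]
need [ -12.5 -128.1  -75.5] rv [-0.612  0.141  0.794] rows 8
[-0.076, 0.018, 0.099, -1.57, -0.35, 0.94]
[-0.076, 0.018, 0.099, -1.62, -0.26, 0.89]
[-0.076, 0.018, 0.099, -1.66, -0.17, 0.84]
[-0.076, 0.018, 0.099, -1.68, -0.06, 0.8]
[-0.076, 0.018, 0.099, -1.7, 0.04, 0.77]
[-0.076, 0.018, 0.099, -1.7, 0.15, 0.75]
[-0.076, 0.018, 0.099, -1.69, 0.27, 0.74]
[-0.076, 0.018, 0.099, -1.67, 0.38, 0.73]
```

Emit:
carry_out(
  steps=[
    [-0.076,0.018,0.1,-1.6,-0.4,0.9,1],
    [-0.076,0.018,0.1,-1.6,-0.3,0.9,1],
    [-0.076,0.018,0.1,-1.7,-0.2,0.8,1],
    [-0.076,0.018,0.1,-1.7,-0.1,0.8,1],
    [-0.076,0.018,0.1,-1.7,0,0.8,1],
    [-0.076,0.018,0.1,-1.7,0.2,0.8,1],
    [-0.076,0.018,0.1,-1.7,0.3,0.7,1],
    [-0.076,0.018,0.1,-1.7,0.4,0.7,1],
  ],
)

```text
t: 3.9
position: [458.5, 11.8, 375.4]
tcp_rot: [2.622, -0.383, 0.925]
ft_force: [-0.1, -0.7, 0.5]
grip_width: 93.7
```

Run:
```python
from plan import *
plan(GRIP+75*N,capR(.93))
for c in("scene","top"):
    im=bot.camera(c); cv2.imwrite(f"pics/{c}2.png",im[:,:,::-1])
a=cv2.imread("pics/scene2.png");b=cv2.imread("pics/top2.png")
cv2.imwrite("pics/c2.png",np.hstack([cv2.resize(a[70:270,170:370],(400,400)),cv2.resize(b[130:330,180:380],(400,400))]))
```

```text
t 3.9 pos [458.5  11.8 375.4] rot [ 2.622 -0.383  0.925] F [-0.1 -0.7  0.5] T [-0.    0.6  -0.01] w 93.7 q [-0.58 -0.49  0.12  2.26  0.49  0.85 -1.43]
need [ 2.1  9.9 -0.2] rv [ 0.022 -0.011 -0.049] rows 1
[0.022, -0.011, -0.049, 0.85, -0.55, 0.1]
```

View pics/c2.png

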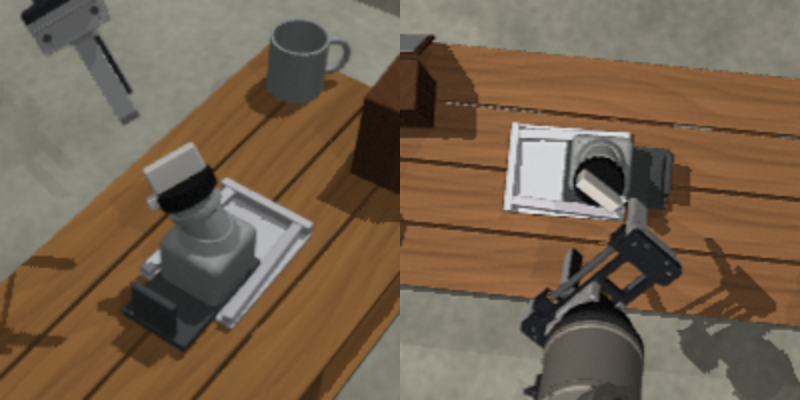

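Run:
```python
from plan import *
s=bot.sense();Rc=R.from_euler('xyz',s['tcp_rot']);P=s['position']
tips=[P+Rc.apply([0,sg*47,0]) for sg in(1,-1)]+[P,P+Rc.apply([0,0,91.]),]+[P+Rc.apply([0,0,z]) for z in (75,)]
ims=[]
for c,(x0,y0,w,h) in(("scene",(170,80,130,130)),("top",(220,170,130,130))):
    im=cv2.imread(f"pics/{c}2.png");f=3;o=cv2.resize(im[y0:y0+h,x0:x0+w],None,fx=f,fy=f,interpolation=cv2.INTER_CUBIC)
    for i,u in enumerate(proj(c,tips)):
        cv2.circle(o,tuple(int(v) for v in (u-[x0,y0]+.5)*f),4,[(0,0,255),(0,255,0),(255,0,0),(255,255,0),(0,255,255)][i],-1)
    ims.append(o)
cv2.imwrite("pics/c3.png",np.hstack(ims))
```

```text
(no output)
```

View pics/c3.png

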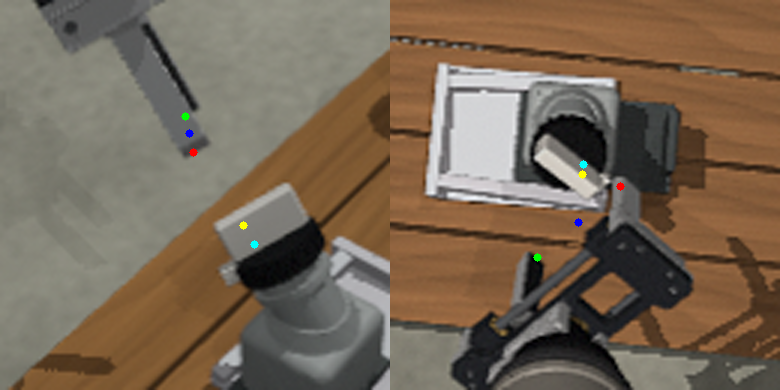

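Emit:
carry_out(
  steps=[
    [0.022,-0.011,-0.049,0.9,-0.5,0.1,1],
    [0,0,0,0,0,2,1],
    [0,0,0,0,0,2,1],
  ],
)

```text
t: 4.3
position: [484.1, 18.4, 344.6]
tcp_rot: [2.63, -0.345, 0.968]
ft_force: [0.1, 1.1, -0.6]
grip_width: 94.1
```

Run:
```python
from plan import *
plan(GRIP+0*N,capR(.93))
```

```text
t 4.3 pos [484.1  18.4 344.6] rot [ 2.63  -0.345  0.968] F [ 0.1  1.1 -0.6] T [-0.03  0.59  0.01] w 94.1 q [-0.61 -0.4   0.18  2.27  0.49  0.77 -1.39]
need [ 19.5   0.9 -30.8] rv [-0.001  0.003  0.005] rows 1
[-0.001, 0.003, 0.005, 0.07, -0.26, 3.63]
```

Emit:
carry_out(
  steps=[
    [0,0,0,0,-0.2,1.8,1],
    [0,0,0,0,0,1.8,1],
    [0,0,0,0,0,0,1],
  ],
)

```text
t: 4.6
position: [506.3, 20.5, 313.8]
tcp_rot: [2.632, -0.339, 0.976]
ft_force: [-0.1, -0.7, 0.0]
grip_width: 93.7
```

```bash
cat > snap.py <<'E'
from plan import *
s=bot.sense();Rc=R.from_euler('xyz',s['tcp_rot']);P=s['position'];w=s['grip_width']/2
tips=[P+Rc.apply([0,w,0]),P+Rc.apply([0,-w,0]),P]
ims=[];k=sys.argv[1]
B={"scene":(200,100,130,130),"top":(220,170,130,130)}
for c,(x0,y0,ww,h) in B.items():
    im=bot.camera(c)[:,:,::-1];cv2.imwrite(f"pics/{c}_{k}.png",im);f=3;o=cv2.resize(im[y0:y0+h,x0:x0+ww],None,fx=f,fy=f,interpolation=cv2.INTER_CUBIC)
    for i,u in enumerate(proj(c,tips)):
        cv2.circle(o,tuple(int(v) for v in (u-[x0,y0]+.5)*f),3,[(0,0,255),(0,255,0),(255,0,0)][i],-1)
    ims.append(o)
cv2.imwrite(f"pics/z_{k}.png",np.hstack(ims))
E
python3 snap.py a; python3 -c "
from plan import *
plan(GRIP-14*N,capR(.93))"
```

```text
t 4.7 pos [506.1  20.7 315.6] rot [ 2.631 -0.342  0.976] F [-0.   0.4  0.5] T [-0.01  0.64 -0.01] w 94.1 q [-0.6  -0.32  0.22  2.29  0.52  0.67 -1.39]
need [  5.5  -1.9 -13.3] rv [-0.004  0.002  0.013] rows 1
[-0.004, 0.002, 0.013, -0.3, -0.15, 1.41]
```

View pics/z_a.png

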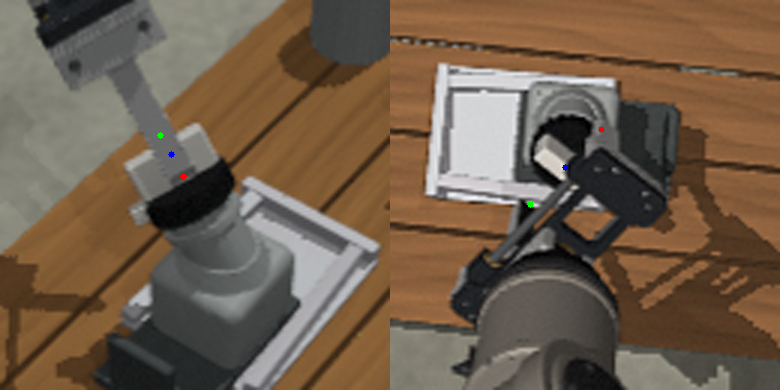

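Emit:
carry_out(
  steps=[
    [0,0,0.013,-0.3,-0.2,1.3,1],
    [0,0,0,0,0,0,1],
  ],
)

```text
t: 4.9
position: [511.2, 20.3, 305.4]
tcp_rot: [2.634, -0.349, 0.966]
ft_force: [-1.4, 0.2, 0.6]
grip_width: 94.2
```

```bash
python3 -c "
from plan import *
plan(GRIP-14*N,capR(.93))"
```

```text
t 4.9 pos [511.2  20.3 305.4] rot [ 2.634 -0.349  0.966] F [-1.4  0.2  0.6] T [-0.03  0.66 -0.01] w 94.2 q [-0.6  -0.3   0.22  2.3   0.52  0.64 -1.41]
need [ 0.4 -1.4 -3.1] rv [-0.004  0.     0.001] rows 1
[-0.004, 0.0, 0.001, -0.19, -0.02, 0.28]
```

Close gently and watch the force.

Emit:
carry_out(
  steps=[
    [0,0,0,-0.1,0,0.2,0.15],
    [0,0,0,0,0,0,0.1],
    [0,0,0,0,0,0,0],
    [0,0,0,0,0,0,0],
    [0,0,0,0,0,0,0],
    [0,0,0,0,0,0,0],
  ],
  force=6,
)

```text
t: 5.5
position: [512.1, 20.1, 307.4]
tcp_rot: [2.631, -0.352, 0.969]
ft_force: [-0.7, 0.3, 0.5]
grip_width: 49.5
```

```bash
python3 -c "
from plan import *
plan(GRIP-14*N,capR(.93))"
```

```text
t 5.5 pos [512.1  20.1 307.4] rot [ 2.631 -0.352  0.969] F [-0.7  0.3  0.5] T [-0.03  0.65 -0.03] w 49.5 q [-0.6  -0.31  0.22  2.3   0.52  0.63 -1.4 ]
need [-0.5 -1.2 -5. ] rv [-0.002 -0.004  0.002] rows 1
[-0.002, -0.004, 0.002, -0.29, -0.18, 0.39]
```

Emit:
carry_out(
  steps=[
    [0,0,0,-0.2,-0.1,0.4,0],
    [0,0,0,0,0,0.1,0],
    [0,0,0,0,0,0,0],
    [0,0,0,0,0,0,0],
    [0,0,0,0,0,0,0],
  ],
)

```text
t: 6.0
position: [513.6, 18.6, 301.7]
tcp_rot: [2.631, -0.352, 0.969]
ft_force: [3.3, -1.7, 1.8]
grip_width: 16.0
```

```bash
python3 -c "
from plan import *
plan(GRIP-14*N,capR(.93))"
```

```text
t 6.0 pos [513.6  18.6 301.7] rot [ 2.631 -0.352  0.969] F [ 3.3 -1.7  1.8] T [-0.41 -0.3  -0.25] w 16.0 q [-0.6  -0.3   0.23  2.3   0.53  0.62 -1.41]
need [-2.   0.3  0.6] rv [-0.002 -0.003  0.002] rows 1
[-0.002, -0.003, 0.002, -0.07, -0.11, -0.16]
```

Emit:
carry_out(
  steps=[
    [0,0,0,0,0,0,0],
    [0,0,0,0,0,0,0],
    [0,0,0.08,0,0,0.02,0],
    [0,0,0.08,0,0,0.02,0],
    [0,0,0.08,0,0,0.02,0],
  ],
  force=40,
)

```text
t: 6.5
position: [514.0, 18.5, 301.4]
tcp_rot: [2.726, -0.462, 0.729]
ft_force: [1.4, -2.3, -0.2]
grip_width: 15.9
```

```bash
cat > q.py <<'E'
from plan import *
s=bot.sense();Rc=R.from_euler('xyz',s['tcp_rot']).as_matrix()
M=capR(0).as_matrix().T@Rc
rv=R.from_matrix(M).as_rotvec()
print('t',round(s['t'],2),'cap-angle est',-rv[2].round(3),'tilt',rv[:2].round(3),'pos',s['position'].round(1),'F tool',(Rc.T@s['ft_force']).round(1),'T tool',(Rc.T@s['torque']).round(2),'w',round(s['grip_width'],1),'q',s['joints'].round(2))
E
python3 q.py
```

```text
t 6.5 cap-angle est 0.686 tilt [0.003 0.002] pos [514.   18.5 301.4] F tool [-0.5  2.5  1. ] T tool [-0.26 -0.42 -0.14] w 15.9 q [-0.54 -0.29  0.19  2.3   0.5   0.6  -1.63]
```

Rotating well.

Emit:
carry_out(
  steps=[
    [0,0,0.09,0,0,0.02,0],
    [0,0,0.09,0,0,0.02,0],
    [0,0,0.09,0,0,0.02,0],
    [0,0,0.09,0,0,0.02,0],
    [0,0,0.09,0,0,0.02,0],
  ],
)

```text
t: 7.0
position: [514.6, 18.3, 300.7]
tcp_rot: [2.994, -0.596, 0.208]
ft_force: [2.1, -2.2, 0.5]
grip_width: 15.5
```

```bash
python3 q.py
```

```text
t 7.0 cap-angle est 0.219 tilt [0.003 0.001] pos [514.6  18.3 300.7] F tool [1.6 2.4 0.9] T tool [-0.33 -0.31 -0.12] w 15.5 q [-0.44 -0.27  0.11  2.3   0.45  0.58 -2.05]
```

Emit:
carry_out(
  steps=[
    [0,0,0.06,0,0,0.02,0],
    [0,0,0.06,0,0,0.01,0],
    [0,0,0.06,0,0,0.01,0],
  ],
)

```text
t: 7.3
position: [514.8, 18.3, 300.4]
tcp_rot: [3.124, -0.612, -0.021]
ft_force: [2.5, -1.4, -0.6]
grip_width: 15.5
```

```bash
python3 q.py
```

```text
t 7.3 cap-angle est 0.03 tilt [0.003 0.001] pos [514.8  18.3 300.4] F tool [1.7 1.4 2. ] T tool [-0.37 -0.18 -0.13] w 15.5 q [-0.4  -0.27  0.07  2.3   0.43  0.57 -2.22]
```

Emit:
carry_out(
  steps=[
    [0,0,0.03,0,0,0.01,0],
    [0,0,0.03,0,0,0,0],
  ],
)

```text
t: 7.5
position: [514.9, 18.3, 300.3]
tcp_rot: [-3.116, -0.611, -0.098]
ft_force: [1.7, -2.3, -0.3]
grip_width: 15.6
```

```bash
python3 q.py
```

```text
t 7.5 cap-angle est -0.033 tilt [0.003 0.001] pos [514.9  18.3 300.3] F tool [1.4 2.2 1.3] T tool [-0.28 -0.22 -0.58] w 15.6 q [-0.38 -0.27  0.06  2.3   0.43  0.57 -2.28]
```

Emit:
carry_out(
  steps=[
    [0,0,0.04,0,0,0,0],
    [0,0,0.04,0,0,0,0],
  ],
)

```text
t: 7.7
position: [514.6, 18.3, 300.1]
tcp_rot: [-3.06, -0.607, -0.196]
ft_force: [-1.7, -0.5, 2.4]
grip_width: 16.8
```

```bash
python3 q.py
```

```text
t 7.7 cap-angle est -0.114 tilt [0.003 0.001] pos [514.6  18.3 300.1] F tool [ 0.1  0.6 -2.9] T tool [-0.33 -0.53 -0.96] w 16.8 q [-0.37 -0.26  0.05  2.3   0.42  0.57 -2.35]
```

Emit:
carry_out(
  steps=[
    [0,0,0,0,0,0,0.6],
    [0,0,0,0,0,0,0.7],
    [0,0,0,0,0,0,0.8],
    [0,0,0,0,0,0,0.8],
    [0,0,0,0,0,0,0.8],
    [0,0,0,0,0,0,0.8],
  ],
  force=6,
)

```text
t: 8.3
position: [514.2, 18.7, 299.7]
tcp_rot: [-3.061, -0.606, -0.193]
ft_force: [0.2, -0.0, -0.4]
grip_width: 61.1
```

```bash
python3 q.py
```

```text
t 8.3 cap-angle est -0.111 tilt [ 0.003 -0.   ] pos [514.2  18.7 299.7] F tool [-0.   0.   0.5] T tool [-0.11 -0.61 -0.04] w 61.1 q [-0.37 -0.26  0.05  2.3   0.42  0.57 -2.35]
```

Open and clear; retreat along the cap axis.

Emit:
carry_out(
  steps=[
    [0,0,0,0,0,-2,0.8],
    [0,0,0,0,0,-3,0.8],
    [0,0,0,0,0,-4,0.8],
    [0,0,0,0,0,-4,0.8],
  ],
)

```text
t: 8.7
position: [437.1, 22.1, 404.2]
tcp_rot: [-3.067, -0.597, -0.189]
ft_force: [0.1, 0.5, 0.9]
grip_width: 75.1
```

```bash
python3 snap.py b; python3 -c "
from plan import *
plan([460,-100,440],down(np.pi/2-.06))"
```

```text
t 8.8 pos [438.3  23.1 406.4] rot [-3.066 -0.6   -0.189] F [1.3 0.2 1.1] T [ 0.07  0.6  -0.01] w 75.2 q [-0.39 -0.49 -0.02  2.2   0.32  0.91 -2.27]
need [  21.7 -123.1   33.6] rv [ 0.452 -0.507 -1.62 ] rows 13
[0.035, -0.039, -0.125, 0.43, 0.89, -0.09]
[0.035, -0.039, -0.125, 0.31, 0.94, -0.13]
[0.035, -0.039, -0.125, 0.19, 0.96, -0.18]
[0.035, -0.039, -0.125, 0.06, 0.97, -0.22]
[0.035, -0.039, -0.125, -0.07, 0.96, -0.25]
[0.035, -0.039, -0.125, -0.2, 0.94, -0.28]
[0.035, -0.039, -0.125, -0.33, 0.89, -0.3]
[0.035, -0.039, -0.125, -0.45, 0.83, -0.31]
```

View pics/z_b.png

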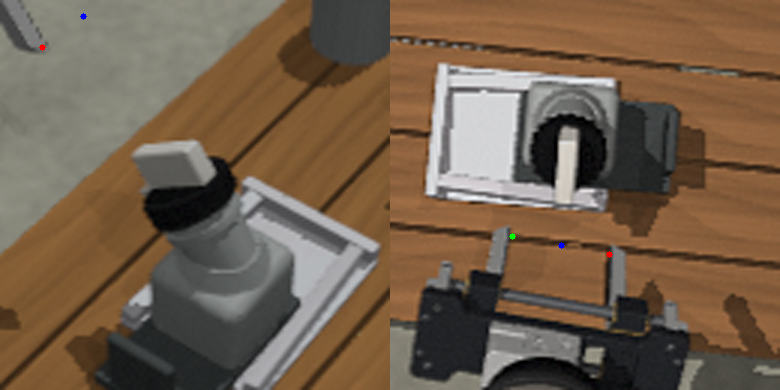

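Emit:
carry_out(
  steps=[
    [0.035,-0.04,-0.125,0.4,0.9,-0.3,0.5],
    [0.035,-0.04,-0.125,0.3,0.9,-0.3,0.3],
    [0.035,-0.04,-0.125,0.2,1,-0.3,0],
    [0.035,-0.04,-0.125,0.1,1,-0.3,0],
    [0.035,-0.04,-0.125,-0.1,1,-0.3,0],
    [0.035,-0.04,-0.125,-0.2,0.9,-0.3,0],
    [0.035,-0.04,-0.125,-0.3,0.9,-0.3,0],
    [0.035,-0.04,-0.125,-0.4,0.8,-0.3,0],
  ],
)

```text
t: 9.6
position: [448.6, -56.2, 430.4]
tcp_rot: [3.041, -0.223, 0.918]
ft_force: [-0.3, -0.9, -1.3]
grip_width: 14.7
```

```bash
python3 -c "
from plan import *
plan([545,-150,400],down(np.pi/2-.06))"
```

```text
t 9.6 pos [448.6 -56.2 430.4] rot [ 3.041 -0.223  0.918] F [-0.3 -0.9 -1.3] T [-0.21  0.36 -0.  ] w 14.7 q [-0.81 -0.37  0.64  1.89  0.15  1.32 -0.87]
need [ 96.4 -93.8 -30.4] rv [ 0.163 -0.187 -0.601] rows 5
[0.033, -0.037, -0.12, -0.45, 2.6, 0.79]
[0.033, -0.037, -0.12, -0.73, 2.56, 0.73]
[0.033, -0.037, -0.12, -1.01, 2.48, 0.68]
[0.033, -0.037, -0.12, -1.27, 2.36, 0.64]
[0.033, -0.037, -0.12, -1.52, 2.21, 0.62]
```

Emit:
carry_out(
  steps=[
    [0.033,-0.037,-0.12,-0.5,2.6,0.8,0],
    [0.033,-0.037,-0.12,-0.7,2.6,0.7,0],
    [0.033,-0.037,-0.12,-1,2.5,0.7,0],
    [0.033,-0.037,-0.12,-1.3,2.4,0.6,0],
    [0.033,-0.037,-0.12,-1.5,2.2,0.6,0],
  ],
)

```text
t: 10.1
position: [525.6, -133.8, 403.6]
tcp_rot: [3.123, -0.042, 1.405]
ft_force: [-0.2, 1.2, -0.4]
grip_width: 0.7
```

```bash
python3 -c "
from plan import *
plan([541,-130,270],down(np.pi/2-.06))"; python3 snap.py c
```

```text
t 10.1 pos [ 525.6 -133.8  403.6] rot [ 3.123 -0.042  1.405] F [-0.2  1.2 -0.4] T [-0.02  0.15  0.06] w 0.7 q [-0.97  0.14  1.28  1.67 -0.18  1.42  0.17]
need [  15.4    3.8 -133.6] rv [ 0.02  -0.041 -0.107] rows 3
[0.007, -0.014, -0.036, 0.03, 0.4, 4.47]
[0.007, -0.014, -0.036, 0.07, 0.44, 4.46]
[0.007, -0.014, -0.036, 0.12, 0.47, 4.46]
```

View pics/z_c.png

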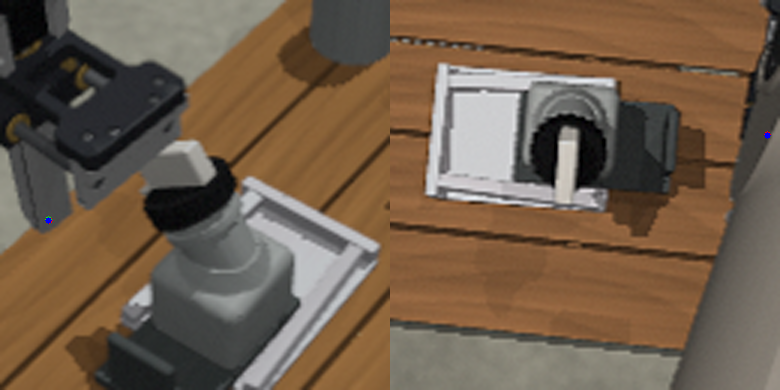

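View pics/top_c.png

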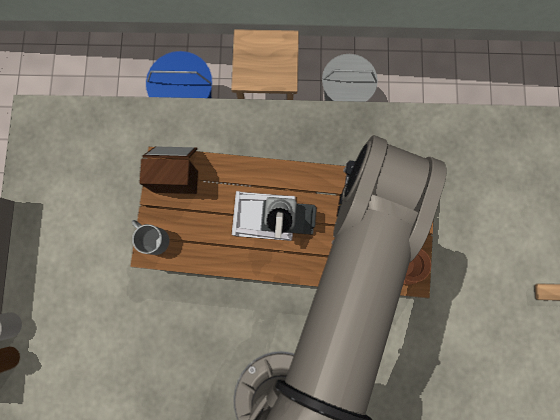

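View pics/scene_c.png

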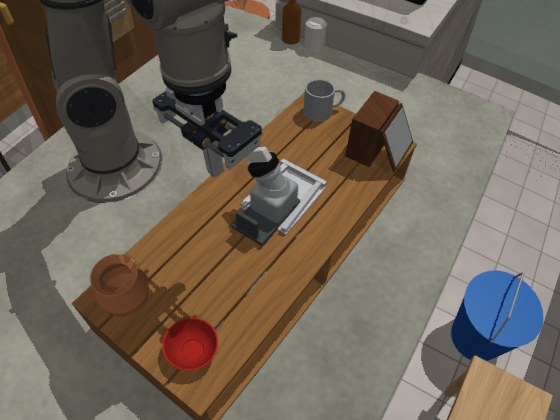

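Emit:
carry_out(
  steps=[
    [0.007,-0.014,-0.036,0,0.4,2,0],
    [0.007,-0.014,-0.036,0,0.4,2,0],
  ],
)

```text
t: 10.4
position: [535.3, -134.8, 361.4]
tcp_rot: [3.139, -0.0, 1.47]
ft_force: [0.3, -0.0, 0.3]
grip_width: 0.7
```

```bash
python3 -c "
from plan import *
plan([541,-130,270],down(np.pi/2-.06))"
```

```text
t 10.4 pos [ 535.3 -134.8  361.4] rot [ 3.139 -0.     1.47 ] F [ 0.3 -0.   0.3] T [-0.05  0.1  -0.04] w 0.7 q [-0.89  0.22  1.23  1.72 -0.21  1.35  0.27]
need [  5.7   4.8 -91.4] rv [ 0.003 -0.    -0.041] rows 3
[0.001, -0.0, -0.014, 0.18, 0.16, 3.05]
[0.001, -0.0, -0.014, 0.17, 0.17, 3.05]
[0.001, -0.0, -0.014, 0.17, 0.17, 3.05]
```

j3 is easing away from its limit. Continue down.

Emit:
carry_out(
  steps=[
    [0,0,-0.014,0.2,0.2,3,0],
    [0,0,-0.014,0.2,0.2,3,0],
    [0,0,-0.014,0.2,0.2,3,0],
  ],
)

```text
t: 10.7
position: [542.0, -129.7, 269.9]
tcp_rot: [3.134, -0.002, 1.504]
ft_force: [0.3, 0.4, 0.5]
grip_width: 0.5
```

```bash
python3 -c "
from plan import *
plan([541,-120,197],down(np.pi/2-.06))"
```

```text
t 10.7 pos [ 542.  -129.7  269.9] rot [ 3.134e+00 -2.000e-03  1.504e+00] F [0.3 0.4 0.5] T [-0.08  0.1  -0.02] w 0.5 q [-0.79  0.31  1.14  1.84 -0.31  1.18  0.38]
need [ -1.    9.7 -72.9] rv [ 0.008 -0.002 -0.006] rows 2
[0.004, -0.001, -0.003, 0.47, -0.11, 3.64]
[0.004, -0.001, -0.003, 0.48, -0.09, 3.64]
```

Emit:
carry_out(
  steps=[
    [0,0,0,0.3,-0.1,2.5,0],
    [0,0,0,0.3,-0.1,2.5,0],
    [0,0,0,0.3,0,2,0],
    [0,0,0,0,0,0,0],
  ],
)

```text
t: 11.1
position: [537.5, -118.8, 196.1]
tcp_rot: [3.133, -0.006, 1.492]
ft_force: [-0.2, -0.5, 0.9]
grip_width: 0.1
```

```bash
python3 -c "
from plan import *
plan([541,-120,197],down(np.pi/2-.06))";python3 snap.py d
```

```text
t 11.1 pos [ 537.5 -118.8  196.1] rot [ 3.133 -0.006  1.492] F [-0.2 -0.5  0.9] T [-0.09  0.04 -0.01] w 0.1 q [-0.74  0.38  1.07  1.94 -0.4   1.04  0.43]
need [ 3.5 -1.2  0.9] rv [ 0.009 -0.006 -0.019] rows 1
[0.009, -0.006, -0.019, -0.09, 0.36, -0.09]
```

View pics/z_d.png

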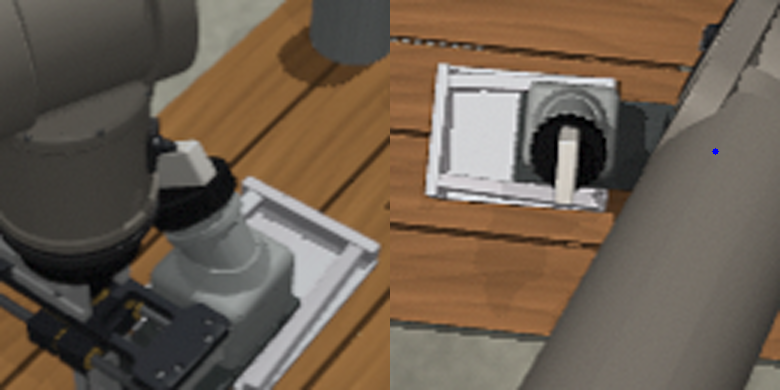

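Emit:
carry_out(
  steps=[
    [0.009,-0.006,-0.019,0.7,0.4,0,0],
    [0,0,0,0.7,0,0,0],
    [0,0,0,0.5,0,0,0],
  ],
)

```text
t: 11.5
position: [545.8, -100.6, 202.0]
tcp_rot: [3.135, -0.001, 1.511]
ft_force: [-0.4, -0.6, 0.4]
grip_width: 0.5
```

Emit:
carry_out(
  steps=[
    [0,0,0,0.5,0,0,0],
    [0,0,0,0.5,0,0,0],
  ],
)

```text
t: 11.7
position: [546.9, -89.6, 202.6]
tcp_rot: [3.134, -0.001, 1.511]
ft_force: [-0.5, -6.7, -4.8]
grip_width: 0.7
```

Emit:
carry_out(
  steps=[
    [0,0,0,0.5,0,0,0],
    [0,0,0,0.5,0,0,0],
  ],
)

```text
t: 11.9
position: [547.4, -80.3, 202.7]
tcp_rot: [3.133, 0.002, 1.51]
ft_force: [2.1, -5.9, -2.7]
grip_width: 0.5
```

Emit:
carry_out(
  steps=[
    [0,0,0,0.7,0,0,0],
    [0,0,0,0.7,0,0,0],
    [0,0,0,0.7,0,0,0],
  ],
)

```text
t: 12.2
position: [548.5, -61.3, 202.7]
tcp_rot: [3.132, 0.006, 1.507]
ft_force: [1.1, -6.3, -1.8]
grip_width: 0.7
```

Emit:
carry_out(
  steps=[
    [0,0,0,0.6,0,0,0],
    [0,0,0,0.6,0,0,0],
  ],
)

```text
t: 12.4
position: [549.1, -50.4, 202.7]
tcp_rot: [3.131, 0.009, 1.506]
ft_force: [0.3, -6.6, -0.6]
grip_width: 0.5
```

Emit:
carry_out(
  steps=[
    [0,0,0,0.5,0,0,0],
    [0,0,0,0.5,0,0,0],
  ],
)

```text
t: 12.6
position: [549.7, -41.4, 202.8]
tcp_rot: [3.131, 0.012, 1.504]
ft_force: [0.2, -6.3, -0.9]
grip_width: 0.5
```

Emit:
carry_out(
  steps=[
    [0,0,0,0.5,0,0,0],
    [0,0,0,0.5,0,0,0],
  ],
)

```text
t: 12.8
position: [550.2, -32.6, 202.8]
tcp_rot: [3.13, 0.014, 1.503]
ft_force: [0.4, -5.7, 1.0]
grip_width: 0.6
```

Emit:
carry_out(
  steps=[
    [0,0,0,0.4,0,0,0],
    [0,0,0,0.4,0,0,0],
  ],
)

```text
t: 13.0
position: [550.3, -30.5, 203.0]
tcp_rot: [3.129, 0.023, 1.499]
ft_force: [1.9, -31.5, -7.8]
grip_width: 0.2
```

Emit:
carry_out(
  steps=[
    [0,0,0,0.3,0,0,0],
  ],
)

```text
t: 13.1
position: [550.2, -30.8, 203.0]
tcp_rot: [3.128, 0.027, 1.496]
ft_force: [2.7, -16.0, -4.4]
grip_width: 0.3
```

Emit:
carry_out(
  steps=[
    [0,0,0,-0.6,0,0,0],
    [0,0,0,-1.5,0,0,0],
    [0,0,0,-2,0,-1,0],
    [0,0,0,-1,0,-4,0],
    [0,0,0,-2,0,-5,0],
    [0,0,0,-2,0,-5,0],
  ],
)

```text
t: 13.7
position: [538.2, -119.6, 348.7]
tcp_rot: [3.137, 0.03, 1.495]
ft_force: [0.6, -0.5, 0.8]
grip_width: 0.3
```

```bash
python3 snap.py e; python3 q.py
```

```text
t 13.8 cap-angle est 1.507 tilt [ 0.441 -0.495] pos [ 540.3 -122.3  352.3] F tool [-0.  -0.3  0.8] T tool [ 0.07 -0.07  0.04] w 0.3 q [-0.95  0.23  1.25  1.74 -0.19  1.32  0.26]
```

View pics/z_e.png

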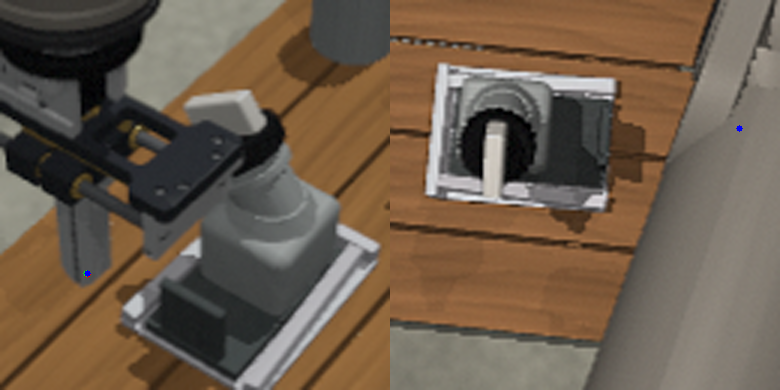

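```bash
python3 - <<'E'
from station import bot
import cv2,numpy as np
bot.camera("scene")
for n in("lota","bowl","mug","mirror_box"): print(n,[np.round(d['bbox'],0).tolist() for d in bot.look_for(n,"scene")[:1]])
a=cv2.imread("pics/scene0.png").astype(int);b=cv2.imread("pics/scene_e.png").astype(int)
for n,(x,y,w,h) in dict(lota=(87,255,64,60),bowl=(160,317,57,57),mug=(304,82,40,41),mb=(346,93,66,80)).items():
    print(n,np.abs(a-b)[y:y+h,x:x+w].mean())
E
python3 q.py
```

```text
lota [[89.0, 254.0, 58.0, 60.0]]
bowl [[162.0, 318.0, 57.0, 53.0]]
mug [[302.0, 81.0, 42.0, 43.0]]
mirror_box [[347.0, 92.0, 65.0, 83.0]]
lota 14.552430555555556
bowl 6.5705345234431105
mug 6.0130081300813005
mb 5.266477272727273
t 14.05 cap-angle est 1.511 tilt [ 0.448 -0.502] pos [ 538.8 -117.   345.7] F tool [ 0.6 -0.1  1.1] T tool [ 0.04 -0.03  0.05] w 0.5 q [-0.95  0.23  1.24  1.75 -0.2   1.31  0.26]
```

View pics/scene_e.png

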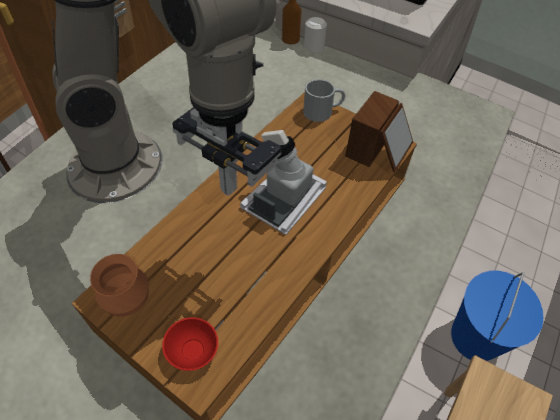

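```bash
python3 -c "
from station import bot
print(bot.job_done()); print(bot.sense()['t'])"
```

```text
the job is handed in; nothing more can be done
None
the job is handed in; nothing more can be done
```

I screwed the cap down to its stop, then pushed the flask home along its way, let go and handed the job in at about 14 s of the 64 s.

- **Cap:** I gripped the bar along its leaning axis and turned it clockwise about 0.95 rad. The twisting moment then jumped from about 0.13 to 0.6 N m, and to 0.96 N m as the pads began to slip on the bar. The later picture shows the bar lined up with the way's x axis, as it should be when tight.
- **Flask:** I pushed the tab with the closed fingers at about 6 N for roughly 60 mm, until it stopped dead. Force peaked at about 31 N, and a further small push moved nothing. The last pictures show the foot about flush with the plate's open end.
- **Clearance and bystanders:** The gripper is closed, about 120 mm above and away from the tab, with force readings near zero. The lota, bowl, mug and mirror box are in the same image positions, within the detector's few pixels of error. The lota's image region changed somewhat, which I put down to the arm's shadow.

Nothing failed outright, but two readings were loose. My first pose fit was off by up to about 2 pixels. At rest the arm's measured pose wanders a few millimetres, though well clear of everything. I did not measure the cap angle directly in an image at the end. That it is tight rests on the torque jump and the bar's alignment.

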